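# Focus the code reader and present the purple-capped carrier over its window

### The arm

A 6-joint arm with a two-finger parallel gripper is mounted at the origin on the work surface. World frame = base frame: x ahead of the robot, y to its left, z up, the work surface at z = 0. Lengths are in m, angles in rad, forces in N, time in s.
With the tool pointing down it reaches from about 0.225 to 0.875 m from the base axis. Payload 3.4 kg.
Tool frame: the origin (TCP) lies midway between the tips of the shut fingers; the grasp point (between the pads) lies 19 mm behind it (manip.grip_point_offset is the distance from the TCP to the grasp point, in m); x points along the fingers, y is the direction in which the jaws open and shut, and the axes are right-handed (so a half turn about x gives the same grasp; the last joint's range is limited). The gripper opens to 85 mm and grips with 20 to 120 N. Pads are 22 mm wide; open, the fingers measure 114 mm over their backs; the gripper's body (76 mm by 85 mm) begins 54 mm behind the grasp point. The pads swing forward as they close: fully open they stand 13 mm farther back than shut.
Start: joints at [1.053, 0.276, 1.505, -0, 1.361, -0.121], TCP at [0.222, 0.53, 0.231] pointing down, gripper open.
Joint ranges: [-2.89, 2.89], [-0.75, 2.08], [0.22, 2.7], [-1.18, 4.32], [0.11, 2.71], [-2.7, 2.7]. Speed limits (rad/s): [2.57, 2.57, 3.14, 3.14, 3.14, 3.14].

### API

Orientations are given as a unit quaternion [w, x, y, z].
In Python, from rig import manip gives the robot as it stands.
- The arm moves only by the shell command python3 -m crank 'ROWS' [FORCE]. ROWS is a JSON object of lists of equal length, an entry for each row: "grip": the opening, from 0 (shut) to 1 (fully open); "slide": the shift along the world's x, y, z in cm, a list of three; "roll": the turn about the world's z in degrees. In form: {"grip": [grip, ...], "slide": [[dx, dy, dz], ...], "roll": [roll, ...]}. A call has 1 to 20 rows; each row is the pose to reach, as a shift and turn from the pose commanded when the call began; what a row does not reach only later rows make up. A row lasts 1/10 s, in which the tool goes at most 50 mm and 8.59 degrees, less where a joint would pass 70% of its speed; a pose out of reach is approached as far as the arm can. A call with a gripper value outside its range is refused whole. The fingers move at their own pace and stop on an object; FORCE is the grip in N (left out, the last holds). Time passes only in rows, so rows that repeat a pose let the fingers close. It gives the time, the measured TCP pose, the force and the opening at its end, in the units of the state.
- manip.get_state(): the state, without advancing time (a new reading comes with each control period).
- manip.get_image(name): name is "scene" or "top" or "wrist"; returns a dict with "frame" (400x640x3 uint8, red, green, blue), "K" (3x3 intrinsics, pixels), "distortion" ([k1, k2, p1, p2, k3] as OpenCV has them; the pictures are not rectified), "R" (3x3) and "t" (3): a world point X has camera coordinates R X + t. Camera axes: x right, y down, z forward; pixel columns grow to the right and rows downward; lengths in m; the calibration is good to about 2 mm. A picture is of the moment at which its call begins. There is no depth.
- manip.sign_off(): hands the job in, once; it reports no verdict.
The state is a dict: "clock": time; "qpos": joint angles; "qd": joint speeds; "effort": joint torques, N m; "position": TCP position; "ee_rot": TCP orientation; "contact_force": force on the tool from outside, world axes, zero at the start; "moment": the same for the moment, N m; "width": finger opening in m.
Only numpy, scipy, OpenCV 4.12 (cv2) and the standard library are available. Lean on these libraries where they do the work, as an engineer would, in place of code of your own. Each camera call takes 0.05 s, during which the arm holds its last target. There are 200 camera calls.

### The job

First turn the reader's black focus knob clockwise until its white pointer line points at the orange mark on the ring around it, and let go of the knob. Then pick up the yellow carrier with the purple caps, lift it over the splash guard without touching the guard, and hold it upright and still about a centimetre above the reader's dark window, centred on it and with its long side along the window's long side (either way round), never letting it touch the reader. Finish while still holding it there, with the knob still on the mark and the other carriers, the bottle and the tip box left where they were.

Things in the scene. Friction and masses are not known exactly. Their poses are not given: they have to be found in the camera images.
- reader: white bench code reader, fixed: a box 260 (its x) x 130 (its y) x 60 mm high. Origin: centre of its underside, on the bench. The dark window is on its top towards its +x end, the focus knob on its top towards its -x end, their centres 135 mm apart. It may stand on either side of the splash guard.
- window (a point): centre of the dark window, flush in the reader's top (60 mm above the bench, at reader x = +70 mm). Window 34 mm along the reader's x, 92 mm along the reader's y, in a grey surround; axes as the reader's, z up.
- focus_knob (a joint): angle of the focus knob in rad: 0 to 2.4, growing as it turns clockwise seen from above; light friction, stays where left. At 0 the white pointer points along the reader's +x.
- knob_grip (a point): point on the knob's vertical axis at the height to grip, 26.5 mm above the reader's top (86.5 mm above the bench). The knob is a black skirt disc 46 mm in diameter and 4 mm high with an upright bar grip 44 mm long (along this point's x), 12 mm wide (its y), its top 35.5 mm above the reader's top. The point turns with the knob: its x axis points along the white pointer line, z up.
- index_ring: flat metal ring, 76 mm in diameter, around the knob with black ticks and one orange mark; fixed. Origin on the knob's axis at the reader's top; its x axis points from the knob's axis to the orange mark. The mark is 0.6 to 1.5 rad clockwise of the knob's starting angle.
- carrier_purple: the carrier to present: yellow block 24 mm (its x) x 80 mm (its y) x 50 mm high with three tubes in a row along y, purple caps 17 mm in diameter whose tops are 70 mm above the underside; about 0.1 to 0.2 kg. Origin: centre of its underside, z up. Starts upright on the tray, 6 mm above the bench; grip it across its 24 mm width.
- carrier_blue: bystander: same carrier with blue caps, on the tray.
- carrier_red: bystander: same carrier with red caps, on the tray.
- tray: grey loading tray, fixed, 290 (its x) x 130 (its y) x 6 mm high, origin at the centre of its underside. The three carriers stand on it about 90 mm apart along its x, in any order, long sides about along its y. It stands across the splash guard from the reader.
- guard: splash guard, fixed: an upright white panel with a blue top edge, 360 mm long (its x), 10 mm thick at most (its y; foot 50 mm wide and 6 mm high), top 130 mm above the bench. Origin: centre of its underside.
- reagent: bystander: white bottle with blue cap, 52 mm in diameter, 100 mm high; origin: centre of its underside.
- tip_box: bystander: blue box of pipette tips with clear lid, 84 x 119 x 57 mm high; origin: centre of its underside.
Things that resemble listed ones, but are neither listed nor needed, are in the scene too. Leave any turquoise look-alike of the carrier_purple alone.

How it is judged:
By the outcome, as a careful person would: the job done as asked, in the order asked, and still so for the second after the job is handed in, while the arm keeps its last pose, push and grip.
It also fails if it takes over 59 s, if anything falls off the work surface, if the arm or the gripper's body presses on something with over 40 N, if the wrist force passes 120 N, or if a joint passes its speed limit or range.

## Working session

There is one attempt and no reset: what is moved stays moved. The work goes in short steps, Python scripts to look and compute and a shell command to move; the robot and the scene stay as the last step left them, time stands still between calls to the robot, and variables do not carry over. Pictures are saved under pics/ and viewed, on a budget of 10 in all, crops included, one or two more only if the job needs it, and the job is handed in when it is done.

```bash
mkdir -p pics; ls; cat > h.py <<'E'
import numpy as np, cv2
from rig import manip
def shot(n,f):
    d=manip.get_image(n); cv2.imwrite(f"pics/{f}.png",cv2.cvtColor(np.asarray(d["frame"]),cv2.COLOR_RGB2BGR)); 
    np.savez(f"pics/{f}.npz",**{k:np.asarray(v) for k,v in d.items()}); return d
def load(f): return dict(np.load(f"pics/{f}.npz"))
def cast(d,uv,z):
    uv=np.array(uv,float).reshape(-1,1,2)
    n=cv2.undistortPoints(uv,d["K"],d["distortion"]).reshape(-1,2)
    R,t=np.array(d["R"]),np.array(d["t"]); c=-R.T@t
    r=np.c_[n,np.ones(len(n))]@R
    return c+r*((z-c[2])/r[:,2])[:,None]
def proj(d,X):
    return cv2.projectPoints(np.array(X,float).reshape(-1,3),cv2.Rodrigues(np.array(d["R"]))[0],np.array(d["t"]),d["K"],d["distortion"])[0].reshape(-1,2)
E
python3 - <<'E'
from h import *
a=shot("top","top0"); b=shot("scene","scene0")
print(manip.get_state()); print(manip.grip_point_offset)
for d in(a,b): print(-np.array(d["R"]).T@d["t"])
E
```

```text
pics
{'clock': 0.1, 'qpos': array([ 1.05301742e+00,  2.76536923e-01,  1.50601506e+00, -1.41079173e-05,
        1.36070530e+00, -1.20986314e-01]), 'qd': array([-0.0008885 , -0.00098007, -0.0027616 ,  0.00126816, -0.00128428,
        0.00031603]), 'effort': array([ 1.48504438e-03, -4.17700338e+01, -2.46404725e+01,  1.43836855e-04,
        5.84258727e-03,  1.12140765e-05]), 'position': array([0.22198047, 0.52990734, 0.23051987]), 'ee_rot': array([ 0.69305593,  0.13880749,  0.69341624, -0.1399281 ]), 'contact_force': array([-0.08164284, -0.63535147, -0.60999743]), 'moment': array([-0.0643248 ,  0.05456616,  0.01321235]), 'width': 0.08563100158529363}
0.0187
[ 0.51885818 -0.06935958  1.11680103]
[1.33909135 0.04147194 0.71300294]
```

View pics/top0.png

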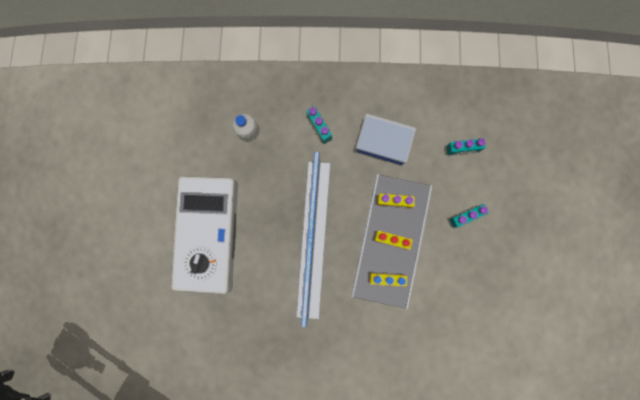

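View pics/scene0.png

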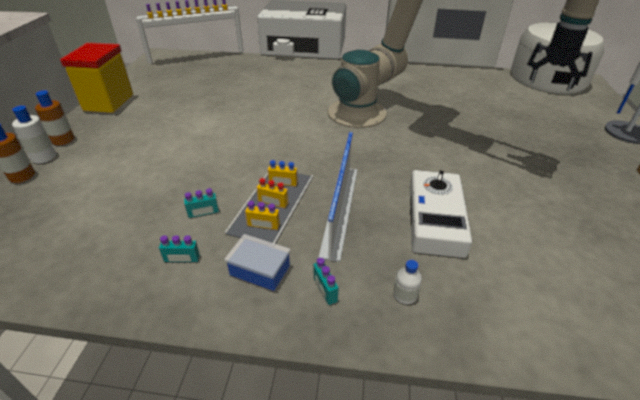

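The candidates in the top view are:
- Yellow with purple caps at (397,200): this is the target.
- Turquoise with purple caps at (319,125), (467,146) and (469,215): look-alikes.
- Yellow with red caps at (394,240) and yellow with blue caps at (389,280): bystanders.

The reader is at (204,235), with its window at the top (203,203) and its knob at (199,263). The white pointer is about up and the orange mark is at (213,262). The guard's top edge runs from (317,153) to (304,326).

```bash
cat > m.py <<'E'
from h import *
d=load("top0"); im=d["frame"]; hsv=cv2.cvtColor(im,cv2.COLOR_RGB2HSV).astype(int)
H,S,V=hsv[...,0],hsv[...,1],hsv[...,2]
def blobs(m,x0,y0,x1,y1,mn=8):
    k=np.zeros_like(m,np.uint8); k[y0:y1,x0:x1]=m[y0:y1,x0:x1]
    n,l,s,c=cv2.connectedComponentsWithStats(k); return [(s[i,4],c[i],l==i) for i in range(1,n) if s[i,4]>=mn]
# window
w=max(blobs(V<60,180,190,230,215),key=lambda b:b[0]); 
r=cv2.minAreaRect(np.argwhere(w[2])[:,::-1].astype(np.float32)); P=cast(d,cv2.boxPoints(r),.06)
print("window",w[0],cast(d,[r[0]],.06),P.round(4).tolist())
# reader top
wh=(V>170)&(S<40); rd=max(blobs(wh,165,170,245,300),key=lambda b:b[0]); 
hull=cv2.convexHull(np.argwhere(rd[2])[:,::-1].astype(np.float32)); r=cv2.minAreaRect(hull); print("reader",r,cast(d,cv2.boxPoints(r),.06).round(4).tolist(), cast(d,[r[0]],.06))
kn=max(blobs(V<60,180,245,225,280),key=lambda b:b[0]); print("knob",kn[:2],cast(d,[kn[1]],.08))
for b in blobs((H<15)&(S>120)&(V>120),185,245,230,280,3): print("orange",b[:2],cast(d,[b[1]],.06))
pc=[b[1] for b in blobs((H>125)&(H<165)&(S>70),375,190,420,210,6)]; print("purple",pc,cast(d,pc,.076).round(4).tolist())
ye=max(blobs((H>18)&(H<35)&(S>140),375,188,420,212),key=lambda b:b[0]);print("yel",ye[:2],cast(d,[ye[1]],.056))
print("guard",cast(d,[[317,153],[304,326]],.13))
print("boxes",cast(d,[[394,240],[415,127],[362,115],[405,163]],.06))
cv2.imwrite("pics/crops.png",np.hstack([cv2.resize(cv2.cvtColor(im,cv2.COLOR_RGB2BGR)[y:y+50,x:x+50],(400,400),interpolation=cv2.INTER_CUBIC) for x,y in((175,238),(372,175))]))
E
python3 m.py
```

```text
window 468 [[0.61114377 0.23722456 0.06      ]] [[0.5976, 0.2808, 0.06], [0.626, 0.2812, 0.06], [0.6246, 0.1941, 0.06], [0.5964, 0.1939, 0.06]]
reader ((201.85183715820312, 234.07766723632812), (54.79463577270508, 114.3974380493164), 3.289242744445801) [[0.4137, 0.3013, 0.06], [0.6711, 0.2998, 0.06], [0.6667, 0.1726, 0.06], [0.4126, 0.1761, 0.06]] [[0.54016211 0.23628879 0.06      ]]
knob (np.int32(71), array([199.50704225, 264.12676056])) [[0.47409466 0.23270063 0.08      ]]
orange (np.int32(6), array([212.83333333, 260.66666667])) [[0.4820867  0.20851165 0.06      ]]
purple [array([385.18181818, 197.81818182]), array([396.88571429, 198.88571429]), array([408.88571429, 199.88571429])] [[0.6304, -0.1676, 0.076], [0.6287, -0.1931, 0.076], [0.6272, -0.2193, 0.076]]
yel (np.int32(205), array([393.78536585, 201.08292683])) [[ 0.62573252 -0.18865126  0.056     ]]
guard [[ 0.71489946 -0.01899552  0.13      ]
 [ 0.35839885 -0.00329341  0.13      ]]
boxes [[ 0.53967949 -0.19008127  0.06      ]
 [ 0.79417548 -0.23421114  0.06      ]
 [ 0.81864096 -0.11426489  0.06      ]
 [ 0.71120184 -0.21213773  0.06      ]]
```

View pics/crops.png

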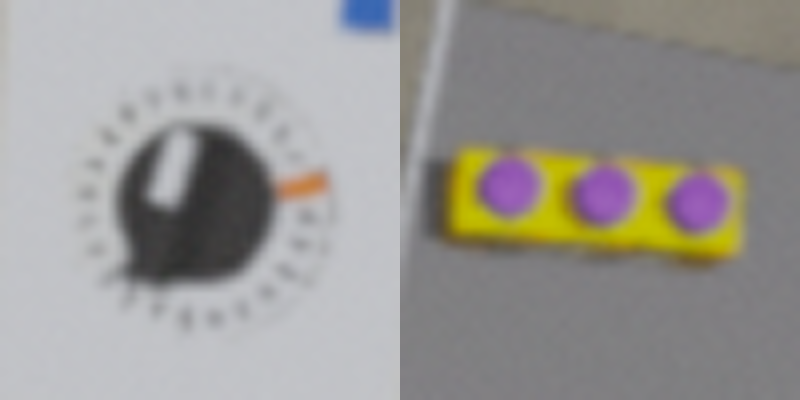

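The crop confirms the target: a yellow block with three purple caps. The pointer is about 18° clockwise of image up, and the orange mark is about 65° further clockwise. I'll move above the knob for a closer look.

```bash
python3 -m crank '{"grip":[1,1,1,1,1,1,1,1,1,1,1],"slide":[[3,-3.5,0],[6,-7,0],[9.5,-11,0],[12.5,-14.5,0],[15.5,-18,0],[18.5,-21.5,0],[21,-24.5,0],[23.5,-27.5,0],[25.3,-29.5,0],[25.3,-29.5,0],[25.3,-29.5,0]],"roll":[0,1,2,3,4,5,5,5,5,5,5]}' && python3 - <<'E'
from h import *
d=shot("wrist","w1"); print(-d["R"].T@d["t"]); print(proj(d,[[.475,.2345,.0955],[.6105,.2345,.06]]))
E
```

```text
clock: 1.2
position: [0.475, 0.235, 0.2308]
ee_rot: [0.698, 0.11, 0.699, -0.11]
contact_force: [0.2, 0.1, -0.7]
width: 0.0853
[0.40004071 0.25866815 0.37424889]
[[319.27036566 191.47311095]
 [358.21784287 298.92039873]]
```

View pics/w1.png

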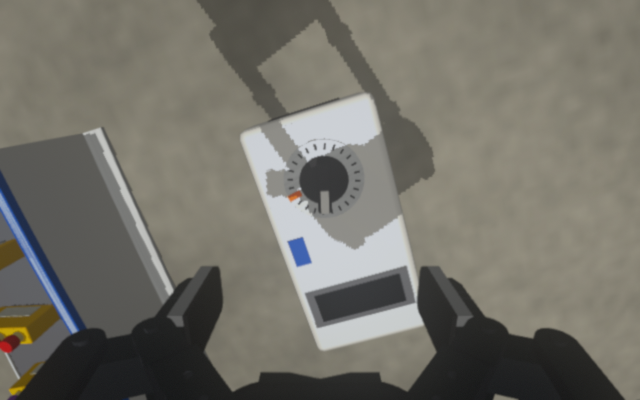

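The wrist view shows the knob at (323,180), the pointer at (325,200), the orange mark at (294,196) and the window at (360,297).

```bash
cat > k.py <<'E'
from h import *
import sys
def knob(f,c0):
    d=load(f); im=d["frame"]; g=cv2.cvtColor(im,cv2.COLOR_RGB2HSV).astype(int); H,S,V=g[...,0],g[...,1],g[...,2]
    yy,xx=np.mgrid[:400,:640]; near=np.hypot(xx-c0[0],yy-c0[1])
    dark=(V<55)&(near<34); n,l,s,c=cv2.connectedComponentsWithStats(dark.astype(np.uint8)); i=1+np.argmax(s[1:,4])
    (cx,cy),r=cv2.minEnclosingCircle(np.argwhere(l==i)[:,::-1].astype(np.float32)); print("dark circ",cx,cy,r,s[i])
    C=cast(d,[[cx,cy]],.066)[0]; print("knob C",C)
    o=np.argwhere((H<14)&(S>110)&(V>90)&(near<55))[:,::-1]; O=cast(d,o,.06).mean(0); print("orange",len(o),o.mean(0),O)
    # ring ticks/disc centre via window below
    w=np.argwhere((near<30)&(V>85)&(S<90))[:,::-1]; 
    n,l,s,c=cv2.connectedComponentsWithStats(((near<32)&(V>85)).astype(np.uint8))
    for j in range(1,n):
        if s[j,4]>15: print("light",s[j],c[j])
    return d,C,O,l,s,c,V
if __name__=="__main__":
    d,C,O,l,s,c,V=knob("w1",(323,180))
    m=(V<60); k=np.zeros_like(V,np.uint8); k[260:335,305:420]=m[260:335,305:420]
    n,l,s,c=cv2.connectedComponentsWithStats(k); i=1+np.argmax(s[1:,4])
    r=cv2.minAreaRect(np.argwhere(l==i)[:,::-1].astype(np.float32)); print("win",s[i],cast(d,[r[0]],.06),cast(d,cv2.boxPoints(r),.06).round(4).tolist())
    im=d["frame"][145:225,275:375]; cv2.imwrite("pics/w1c.png",cv2.resize(cv2.cvtColor(im,cv2.COLOR_RGB2BGR),(800,640)[:2] if 0 else (750,600),interpolation=cv2.INTER_CUBIC))
E
python3 k.py
```

```text
dark circ 344.0 180.0 9.999999747378752e-05 [344 180   1   1   1]
knob C [0.47943823 0.25716425 0.066     ]
orange 68 [294.48529412 195.41176471] [0.4809965  0.20759399 0.06      ]
light [ 292  149   63   63 1276] [321.89263323 178.07288401]
light [320 191  10  21 195] [324.43076923 201.12307692]
win [ 317  276   88   45 1582] [[0.61058692 0.23702566 0.06      ]] [[0.595, 0.1927, 0.06], [0.5951, 0.2816, 0.06], [0.6265, 0.2816, 0.06], [0.6271, 0.1902, 0.06]]
```

View pics/w1c.png

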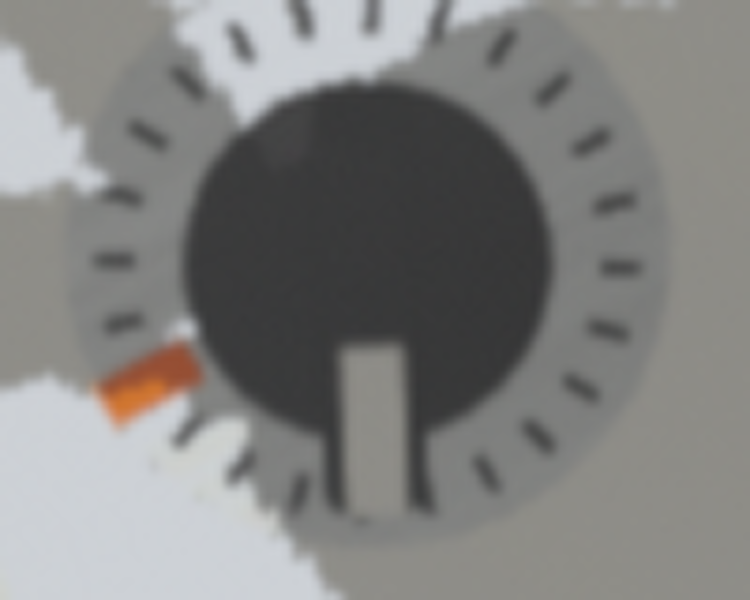

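```bash
python3 - <<'E'
from h import *
d=load("w1")
C=cast(d,[[324,180.2]],.061)[0]; C2=cast(d,[[323.9,179.9]],.064)[0]; O=cast(d,[[295,196.2]],.061)[0]; A,B=cast(d,[[324.6,191],[325.3,213.7]],.0955)
a=lambda v:np.degrees(np.arctan2(v[1],v[0]))
print(C,C2,O,A,B); print("orange",a(O-C),"ptr",a(B-A),a(B-C), "win dir",a(np.array([.6106-C[0],.2371-C[1]])))
print(manip.get_state()["position"])
E
```

```text
[0.47513913 0.23913435 0.061     ] [0.47411695 0.2393197  0.064     ] [0.48162969 0.20797338 0.061     ] [0.47598707 0.23892404 0.0955    ] [0.49560626 0.23334413 0.0955    ]
orange -78.23401759359749 ptr -15.876328192569051 -15.796391363287226 win dir -0.8604032795482536
[0.47459189 0.23553569 0.23093121]
```

```bash
python3 -m crank '{"grip":[1,0.8,0.6,0.5,0.5,0.5,0.5,0.5],"slide":[[0.05,0.35,-4],[0.05,0.35,-8],[0.05,0.35,-11],[0.05,0.35,-13.5],[0.05,0.35,-15],[0.05,0.35,-16],[0.05,0.35,-16],[0.05,0.35,-16]],"roll":[2,2,2,2,2,2,2,2]}' 20; python3 -m crank '{"grip":[0.3,0.2,0.1,0,0,0,0,0],"slide":[[0,0,0],[0,0,0],[0,0,0],[0,0,0],[0,0,0],[0,0,0],[0,0,0],[0,0,0]],"roll":[0,0,0,0,0,0,0,0]}' 20
```

```text
clock: 2.05
position: [0.4759, 0.2395, 0.0719]
ee_rot: [0.701, 0.097, 0.7, -0.096]
contact_force: [-0.7, 0.6, 0.3]
width: 0.0426
clock: 2.85
position: [0.4762, 0.2386, 0.0723]
ee_rot: [0.701, 0.097, 0.7, -0.097]
contact_force: [-0.9, -2.5, 5.7]
width: 0.0115
```

```bash
python3 -m crank '{"grip":[0,0,0,0,0,0,0,0,0,0,0],"slide":[[0,0,0],[0,0,0],[0,0,0],[0,0,0],[0,0,0],[0,0,0],[0,0,0],[0,0,0],[0,0,0],[0,0,0],[0,0,0]],"roll":[-7,-14,-21,-28,-35,-42,-49,-56,-62,-62,-62]}' 20;  python3 -m crank '{"grip":[0.2,0.4,0.5,0.5,0.5,0.7,1,1,1],"slide":[[0,0,0],[0,0,0],[0,0,0],[0,0,3],[0,0,7],[0,0,12],[0,0,16],[0,0,16],[0,0,16]],"roll":[-62,-62,-62,-62,-62,-62,-62,-62,-62]}' && python3 - <<'E'
from h import *
d=shot("wrist","w2"); p=proj(d,[.475,.239,.061])[0]; x,y=int(p[0])-50,int(p[1])-40; print(p,x,y)
im=d["frame"][y:y+80,x:x+100]; cv2.imwrite("pics/w2c.png",cv2.resize(cv2.cvtColor(im,cv2.COLOR_RGB2BGR),(750,600),interpolation=cv2.INTER_CUBIC))
E
```

```text
clock: 3.95
position: [0.4748, 0.2373, 0.0723]
ee_rot: [0.551, 0.443, 0.55, -0.445]
contact_force: [-3.4, -5.0, 8.1]
width: 0.0115
clock: 4.85
position: [0.4763, 0.2392, 0.2329]
ee_rot: [0.243, 0.665, 0.243, -0.663]
contact_force: [-0.4, 0.3, 0.1]
width: 0.0853
[318.73442839 181.7074586 ] 268 141
```

View pics/w2c.png

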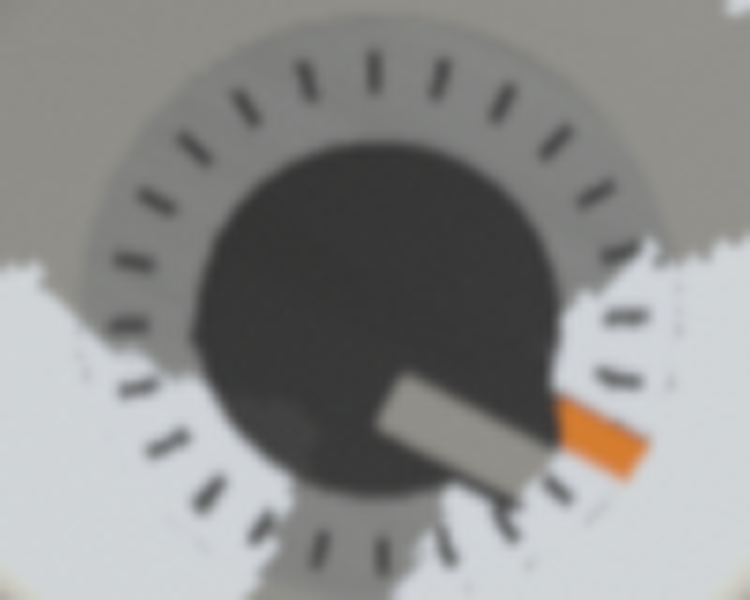

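I made a mistake there: roll counts from the start of each call, so the second call added another turn while the fingers were opening. In the picture the pointer runs from (393,398) to (530,478) and the orange mark is at (603,440), so I'll check how far the knob has turned.

```bash
python3 - <<'E'
from h import *
d=load("w2"); f=lambda u,v:[268+u/7.5,141+v/7.5]
C=cast(d,[f(377.5,319)],.061)[0]; O=cast(d,[f(603,440)],.061)[0]; A,B=cast(d,[f(391,401),f(533,470)],.0955)
a=lambda v:np.degrees(np.arctan2(v[1],v[0]))
print(C,O,A,B); print("orange",a(O-C),"ptr",a(B-A),a(B-C),a(A-C))
# pointer centroid via mask: PCA
im=d["frame"].astype(int); V=im.max(2); m=np.zeros_like(V,np.uint8); m[185:210,310:345]=(V[185:210,310:345]>95)
n,l,s,c=cv2.connectedComponentsWithStats(m)
for i in range(1,n):
  if s[i,4]>40: print(s[i],c[i])
s_=manip.get_state(); print(s_["position"],s_["qpos"])
E
```

```text
[0.47338869 0.23813725 0.061     ] [0.47989025 0.20561598 0.061     ] [0.47379777 0.23634414 0.0955    ] [0.47805305 0.21852722 0.0955    ]
orange -78.69463712615962 ptr -76.56746719370156 -76.62048177478624 -77.14850887400269
[310 185  35  25 395] [331.20759494 200.93924051]
[0.4754888  0.23885382 0.23145016] [3.34570508e-01 2.10997082e-01 1.59428015e+00 2.15919212e-04
 1.33595906e+00 1.20185074e+00]
```

```bash
python3 - <<'E'
from h import *
d=load("w2"); y0,x0=141,268
im=cv2.resize(d["frame"][y0:y0+80,x0:x0+100],None,fx=8,fy=8,interpolation=cv2.INTER_CUBIC); V=im.max(2).astype(int)
g=cv2.cvtColor(im,cv2.COLOR_RGB2HSV).astype(int)
a=lambda v:np.degrees(np.arctan2(v[1],v[0]))
T=lambda p:np.array(p)/8+[x0-.5+.5/8,y0-.5+.5/8]
C=np.array([.475,.239,.061])
for lo,hi in((95,170),(100,165)):
    m=((V>lo)&(V<hi)).astype(np.uint8); yy,xx=np.mgrid[:640,:800]
    m[(xx<390)|(xx>600)|(yy<380)|(yy>545)]=0; m=cv2.morphologyEx(m,cv2.MORPH_OPEN,np.ones((17,17)))
    n,l,s,c=cv2.connectedComponentsWithStats(m); i=1+np.argmax(s[1:,4]); r=cv2.minAreaRect(np.argwhere(l==i)[:,::-1].astype(np.float32)); b=cv2.boxPoints(r)
    e=[(b[k]+b[(k+1)%4])/2 for k in range(4)]; L=[np.linalg.norm(b[k]-b[(k+1)%4]) for k in range(4)]
    k=int(np.argmin(L[:2])); A,B=cast(d,T([e[k],e[k+2]]),.0955)
    print(s[i],r,np.degrees(0),a(B-A),a(A-B),A,B)
o=np.argwhere((g[...,0]<16)&(g[...,1]>120)&(g[...,2]>120))[:,::-1]; r=cv2.minAreaRect(o.astype(np.float32)); b=cv2.boxPoints(r)
L=[np.linalg.norm(b[k]-b[(k+1)%4]) for k in range(2)];k=int(np.argmin(L));e=[(b[k]+b[(k+1)%4])/2 for k in range(4)];E0,E1=cast(d,T([(b[k]+b[(k+1)%4])/2,(b[(k+2)%4]+b[(k+3)%4])/2]),.061)
print("orange",r,a(E1-E0),E0,E1)
E
```

```text
[  405   403   183   128 12435] ((495.48870849609375, 471.04827880859375), (190.36734008789062, 76.57489013671875), 27.181108474731445) 0.0 -77.86576864229244 102.13423135770758 [0.4734354  0.23740356 0.0955    ] [0.47779391 0.21713201 0.0955    ]
[  406   404   179   125 11803] ((496.4524841308594, 468.7578430175781), (187.99452209472656, 68.99942016601562), 27.552812576293945) 0.0 -78.23615043195083 101.76384956804917 [0.47378861 0.2373804  0.0955    ] [0.47796327 0.21733427 0.0955    ]
orange ((633.2101440429688, 466.4289855957031), (104.28265380859375, 43.34388732910156), 27.80145835876465) -78.26648989558005 [0.47813978 0.21366418 0.061     ] [0.48075116 0.20109133 0.061     ]
```

The pointer is at about -78.0° and the mark at -78.3°, so they are aligned and the knob is released. Next is the carrier.

```bash
python3 -m crank '{"grip":[1,1,1,1,1,1,1,1,1,1,1,1,1,1],"slide":[[1.5,-4.3,1],[3,-8.6,1],[4.5,-13,1],[6,-17.3,1],[7.6,-21.6,1],[9.2,-26,1],[10.7,-30.2,1],[12.2,-34.5,1],[13.8,-38.8,0],[15.3,-43.2,0],[15.3,-43.2,0],[15.3,-43.2,0],[15.3,-43.2,0],[15.3,-43.2,0]],"roll":[5,10,15,20,25,30,35,40,44,46,46,46,46,46]}' && python3 - <<'E'
from h import *
d=shot("wrist","w3"); print(proj(d,[.6287,-.193,.076]),-d["R"].T@d["t"],manip.get_state()["position"])
E
```

```text
clock: 6.3
position: [0.6283, -0.1916, 0.2311]
ee_rot: [0.483, 0.516, 0.484, -0.516]
contact_force: [0.3, -0.3, -0.2]
width: 0.0855
[[320.64700536 186.2407617 ]] [ 0.63290614 -0.11366987  0.37450046] [ 0.62838883 -0.19163515  0.23144416]
```

View pics/w3.png

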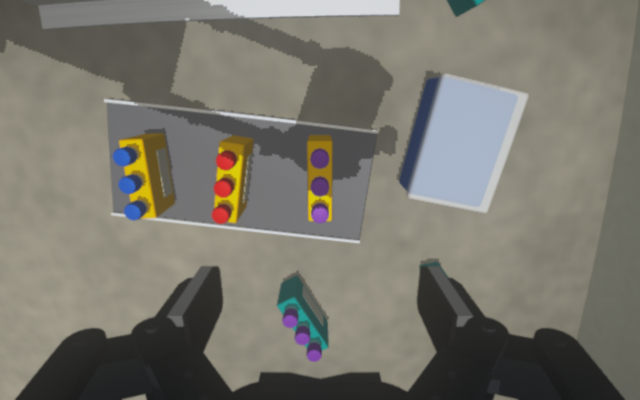

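The purple caps are at (319,158), (319,186) and (320,213), directly under the gripper. The red carrier is to the left and the tip box to the right.

```bash
python3 - <<'E'
from h import *
d=load("w3"); g=cv2.cvtColor(d["frame"],cv2.COLOR_RGB2HSV).astype(int); H,S,V=g[...,0],g[...,1],g[...,2]
m=((H>120)&(H<165)&(S>60)).astype(np.uint8); m[:,:295]=0; m[:,345:]=0; m[:140]=0; m[235:]=0
n,l,s,c=cv2.connectedComponentsWithStats(m); k=[i for i in range(1,n) if s[i,4]>60]
pc=[cv2.minEnclosingCircle(np.argwhere(l==i)[:,::-1].astype(np.float32))[0] for i in k]; P=cast(d,pc,.076); print(pc,P)
v=P[0]-P[-1]; print("long axis deg",np.degrees(np.arctan2(v[1],v[0])),"mean",P.mean(0))
y=((H>15)&(H<35)&(S>120)).astype(np.uint8); y[:,:295]=0; y[:,345:]=0; y[:125]=0; y[240:]=0
q=np.argwhere(y)[:,::-1]; r=cv2.minAreaRect(q.astype(np.float32)); print(r,cast(d,cv2.boxPoints(r),.056).round(4).tolist())
st=manip.get_state(); w,x,yy,z=st["ee_rot"]; print("jaw",np.degrees(np.arctan2(1-2*(x*x+z*z),2*(x*yy-w*z))),st["position"])
# tip box nearest edges
print(cast(d,[[400,180],[440,75]],.057),cast(d,[[400,185],[426,75]],0))
E
```

```text
[(319.005615234375, 158.14044189453125), (319.5, 186.0), (320.0, 213.2894744873047)] [[ 0.62886429 -0.16736567  0.076     ]
 [ 0.62768073 -0.19270987  0.076     ]
 [ 0.62647715 -0.21879878  0.076     ]]
long axis deg 87.34267197458078 mean [ 0.62767406 -0.19295811  0.076     ]
((319.5, 177.5), (85.0, 25.0), 90.0) [[0.6189, -0.1488, 0.056], [0.6419, -0.1502, 0.056], [0.6375, -0.2337, 0.056], [0.6127, -0.2321, 0.056]]
jaw -3.6407440719983626 [ 0.62838883 -0.19163515  0.23144416]
[[ 0.70466781 -0.19666873  0.057     ]
 [ 0.73989608 -0.10331081  0.057     ]] [[ 0.71758989 -0.21741608  0.        ]
 [ 0.74440483 -0.10070421  0.        ]]
```

```bash
python3 -m crank '{"grip":[0.8,0.7,0.65,0.65,0.65,0.65,0.65,0.65],"slide":[[0,-0.13,-4.5],[-0.05,-0.13,-9],[-0.05,-0.13,-13.5],[-0.05,-0.13,-17],[-0.05,-0.13,-19.5],[-0.05,-0.13,-20.7],[-0.05,-0.13,-20.7],[-0.05,-0.13,-20.7]],"roll":[1,1,1,1,1,1,1,1]}'; python3 -m crank '{"grip":[0.4,0.2,0.1,0.1,0,0,0,0],"slide":[[0,0,0],[0,0,0],[0,0,0],[0,0,0],[0,0,0],[0,0,0],[0,0,0],[0,0,0]],"roll":[0,0,0,0,0,0,0,0]}' 40; python3 -m crank '{"grip":[0,0,0,0,0,0,0,0,0],"slide":[[0,0,1],[0,0,3],[0,0,6],[0,0,10],[0,0,14],[0,0,17],[0,0,18],[0,0,18],[0,0,18]],"roll":[0,0,0,0,0,0,0,0,0]}'
python3 - <<'E'
from h import *
for n in("wrist","scene"): shot(n,n[0]+"4")
a=cv2.imread("pics/w4.png")[60:400,120:520]; b=cv2.imread("pics/s4.png")[40:380,160:560]; cv2.imwrite("pics/c4.png",np.hstack([a,b]))
E
```

```text
clock: 7.15
position: [0.6293, -0.1944, 0.0257]
ee_rot: [0.489, 0.512, 0.487, -0.511]
contact_force: [-0.9, -0.6, 0.4]
width: 0.0559
clock: 7.95
position: [0.6291, -0.1948, 0.0261]
ee_rot: [0.489, 0.512, 0.487, -0.511]
contact_force: [-0.9, -0.3, 6.9]
width: 0.0234
clock: 8.85
position: [0.6272, -0.1941, 0.2026]
ee_rot: [-0.487, -0.511, -0.489, 0.512]
contact_force: [-0.3, 0.2, -1.3]
width: 0.0234
```

View pics/c4.png

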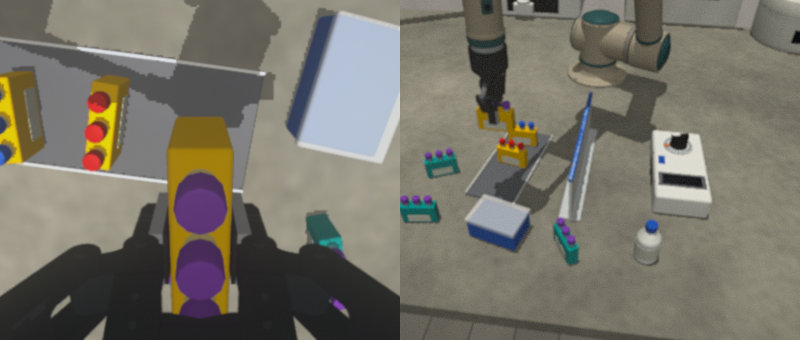

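The carrier is held upright and clear of the tray, and its underside is at about 0.18 m. I'll carry it over the guard at this height.

```bash
python3 -m crank '{"grip":[0,0,0,0,0,0,0,0,0,0,0,0,0,0,0,0,0,0],"slide":[[0,1,0],[-0.1,3,0],[-0.2,6,0],[-0.4,9,0],[-0.5,12,0],[-0.6,15,0],[-0.7,18.5,0],[-0.8,22,0],[-0.9,25.5,0],[-1,29,0],[-1.1,32.5,0],[-1.3,36,0],[-1.4,39,0],[-1.5,41,0],[-1.6,42.5,0],[-1.65,43,0],[-1.65,43,0],[-1.65,43,0]],"roll":[0,0,0,0,1,1,1,1,1,1,1,2,2,2,2,2,2,2]}'
cat > c.py <<'E'
from h import *
import sys
f=sys.argv[1]; off=.0195
st=manip.get_state(); p=st["position"]; w,x,y,z=st["ee_rot"]; jaw=np.degrees(np.arctan2(1-2*(x*x+z*z),2*(x*y-w*z)))
fx=[2*(x*x+w*w)-1,2*(x*y+w*z),2*(x*z-w*y)]
print("tcp",p,"jaw",jaw,"fwd",np.round(fx,4),"F",st["contact_force"],st["clock"],st["width"])
for n in("wrist","top","scene"):
    d=shot(n,n[0]+f); g=cv2.cvtColor(d["frame"],cv2.COLOR_RGB2HSV).astype(int); H,S,V=g[...,0],g[...,1],g[...,2]
    u=proj(d,[p[0],p[1],p[2]+.05])[0]; yy,xx=np.mgrid[:400,:640]; near=np.hypot(xx-u[0],yy-u[1])<(130 if n=="wrist" else 45)
    m=((H>120)&(H<165)&(S>60)&near).astype(np.uint8); nn,l,s,c=cv2.connectedComponentsWithStats(m)
    for i in range(1,nn):
        if s[i,4]>=8: e=cv2.minEnclosingCircle(np.argwhere(l==i)[:,::-1].astype(np.float32)); print(n,s[i],np.round(e[0],1),round(e[1],1),cast(d,[e[0]],p[2]-off+.07)[0].round(4))
E
python3 c.py 5
```

```text
clock: 10.75
position: [0.6116, 0.2348, 0.2042]
ee_rot: [-0.497, -0.503, -0.497, 0.504]
contact_force: [0.4, 0.3, -0.2]
width: 0.0232
tcp [0.61162647 0.23482996 0.20424284] jaw -0.7576561974499634 fwd [-2.e-04 -8.e-04 -1.e+00] F [ 0.44852227  0.33218364 -0.16295966] 10.75 0.023227124661743218
wrist [ 294  233   53   61 2530] [319.6 263.1] 30.2 [0.6116 0.2642 0.2547]
wrist [ 296  300   49   79 3005] [319.4 339.7] 39.9 [0.6112 0.2359 0.2547]
top [186 189   9   8  59] [189.7 192.3] 4.4 [0.6121 0.207  0.2547]
scene [442 149   9   9  65] [446.2 152.8] 4.7 [0.62   0.2077 0.2547]
scene [469 153   7   7  29] [472. 156.] 4.2 [0.6243 0.2587 0.2547]
```

```bash
python3 -m crank '{"grip":[0,0,0,0,0,0,0,0,0],"slide":[[0,0,-1],[0,0,-3],[0,0,-5],[0,0,-7],[0,0,-8.5],[0,0,-9.5],[0,0,-10],[0,0,-10],[0,0,-10]],"roll":[0,0,0,0,0,0,0,0,0]}'; python3 c.py 6; python3 - <<'E'
import cv2,numpy as np
a=cv2.imread("pics/w6.png")[40:400,140:500]; b=cv2.imread("pics/s6.png")[130:270,380:500]; b=cv2.resize(b,(420,490)); t=cv2.imread("pics/t6.png")
c=np.zeros((490,780,3),np.uint8); c[:360,:360]=a; c[:,360:]=b; cv2.imwrite("pics/c6.png",c)
E
```

```text
clock: 11.8
position: [0.6123, 0.2356, 0.1049]
ee_rot: [0.497, 0.504, 0.497, -0.503]
contact_force: [1.0, 0.3, -0.2]
width: 0.0236
tcp [0.61227714 0.23562061 0.10494115] jaw -0.7403574172530268 fwd [ 1.3e-03  3.0e-04 -1.0e+00] F [ 1.00876756  0.34473558 -0.22246223] 11.8 0.023551677095730132
wrist [ 294  233   53   61 2533] [319.6 263.1] 30.2 [0.6122 0.265  0.1554]
wrist [ 296  300   49   79 3001] [319.5 339.7] 39.9 [0.6118 0.2366 0.1554]
top [201 194   7   8  44] [203.7 197.6] 3.7 [0.6128 0.2088 0.1554]
scene [434 185   8  10  61] [437.  189.5] 4.9 [0.6158 0.2082 0.1554]
scene [461 192   4   6  16] [463.  194.5] 2.7 [0.6256 0.2632 0.1554]
```

View pics/c6.png

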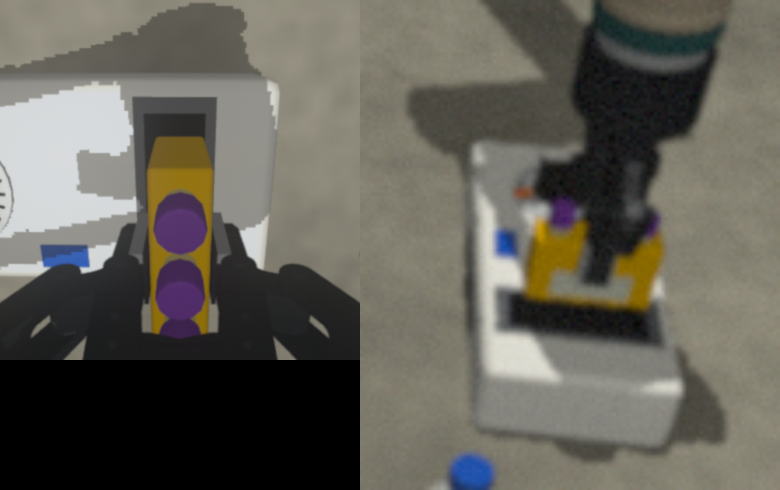

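In the wrist view, the +y end face of the held carrier sits between rows 177 and 208 (full frame). The carrier is over the dark window, centred in x. I'll solve for the height and y from that end face.

```bash
cat > e.py <<'E'
from h import *
import sys
from scipy.optimize import brentq
d=load(sys.argv[1]); im=d["frame"].astype(float); col=im[160:235,308:332].mean(1) # rows x rgb
Y=(col[:,0]-col[:,2]); g=np.gradient(Y); print(np.round(Y[::1]).astype(int).tolist())
hsv=cv2.cvtColor(d["frame"],cv2.COLOR_RGB2HSV).astype(int); ym=(hsv[...,0]>12)&(hsv[...,0]<35)&(hsv[...,1]>120)
for r in(178,180,200,206,209,212,225): q=np.where(ym[r,270:370])[0]; print(r,q.min()+270,q.max()+270) if len(q) else 0
E
python3 e.py w6
```

```text
[2, 2, 2, 2, 2, 2, 3, 3, 3, 3, 3, 3, 3, 3, 4, 10, 36, 69, 78, 78, 79, 79, 79, 79, 79, 79, 79, 80, 80, 80, 81, 80, 81, 81, 81, 81, 81, 82, 82, 82, 82, 82, 82, 82, 83, 83, 85, 91, 103, 115, 122, 125, 126, 127, 128, 128, 128, 128, 128, 128, 129, 128, 128, 128, 129, 128, 128, 126, 116, 97, 77, 61, 43, 22, 3]
178 296 343
180 295 343
200 290 349
206 288 351
209 287 352
212 287 352
225 287 352
```

```bash
cat > s.py <<'E'
from h import *
from scipy.optimize import brentq
import sys
f,rb,rt=sys.argv[1],float(sys.argv[2]),float(sys.argv[3])
d=load(f); F=lambda zb: cast(d,[[319.5,rb]],zb)[0,1]-cast(d,[[319.5,rt]],zb+.05)[0,1]
zb=brentq(F,.02,.2); print("underside",zb,"end y",cast(d,[[319.5,rb]],zb),"top width",cast(d,[[286.5,rt+2],[352.5,rt+2]],zb+.05))
# window +y edge and sides, as seen in the same picture
im=d["frame"].astype(int); V=im.max(2); print("col320 V",V[130:178,320].tolist()); print("row165",V[165,270:370].tolist())
E
python3 s.py w6 176.1 208.2
```

```text
underside 0.08247200092402397 end y [[0.61240505 0.27476723 0.082472  ]] top width [[0.6004933  0.27417194 0.132472  ]
 [0.62414747 0.27384811 0.132472  ]]
col320 V [145, 145, 145, 145, 145, 145, 133, 96, 77, 76, 77, 76, 77, 77, 77, 76, 77, 76, 76, 77, 77, 76, 73, 62, 49, 44, 44, 44, 43, 44, 44, 43, 43, 46, 44, 43, 43, 43, 43, 43, 42, 43, 44, 44, 44, 50, 74, 103]
row165 [211, 200, 160, 115, 89, 84, 83, 83, 82, 82, 83, 83, 82, 77, 62, 54, 53, 53, 52, 52, 51, 50, 50, 50, 50, 50, 48, 47, 48, 49, 48, 47, 47, 47, 46, 47, 46, 46, 45, 47, 44, 45, 45, 45, 45, 44, 43, 45, 44, 44, 43, 42, 44, 43, 43, 43, 43, 44, 43, 43, 43, 42, 43, 42, 43, 44, 43, 43, 43, 44, 44, 44, 44, 44, 46, 59, 73, 76, 75, 76, 76, 76, 76, 77, 77, 93, 126, 143, 146, 146, 147, 147, 147, 147, 147, 146, 147, 147, 147, 147]
```

```bash
python3 - <<'E'
from h import *
d=load("w6"); print(cast(d,[[320,153.2],[283.8,165],[345.1,165],[272.5,165],[355.3,165]],.06))
print(manip.get_state()["position"], -d["R"].T@d["t"])
# underside from scene: bottom edge at -? crop(528..648, 300) -> full
d=load("s6"); f=lambda u,v:[380+(u-360)/3.5,130+v/3.5]
im=d["frame"].astype(int); Y=im[...,0]-im[...,2]
for c in (435,440,445,450,455): print(c,Y[205:225,c].tolist())
for z in(.079,.0825,.0855): print(z,proj(d,[[.624,.2348+o,z] for o in(-.04,0,.04)]).round(1).tolist())
E
```

```text
[[0.61281746 0.28246528 0.06      ]
 [0.5924939  0.27612274 0.06      ]
 [0.62676687 0.27565508 0.06      ]
 [0.58616677 0.2762172  0.06      ]
 [0.63247632 0.27558439 0.06      ]]
[0.61230423 0.23571418 0.10527981] [0.61266421 0.31375216 0.24828037]
435 [141, 132, 67, 44, 33, 26, 21, 24, 36, 55, 64, 34, 0, -10, 0, -6, -1, 3, 3, -5]
440 [136, 121, 67, 32, 11, 13, 14, 9, 19, 46, 68, 67, 28, -4, -4, 4, 5, 5, 0, 0]
445 [0, -2, 3, 0, 3, 3, 2, 9, 11, 29, 58, 77, 35, 1, 3, 4, 7, -1, -1, 2]
450 [-1, -4, 1, 0, 5, 2, 4, 4, 13, 21, 43, 81, 61, 21, 2, 1, 1, -6, 4, -3]
455 [135, 137, 139, 96, 42, 19, 10, 11, 13, 20, 40, 69, 69, 28, -1, -3, -3, 2, -2, 13]
0.079 [[425.1, 216.9], [442.7, 218.5], [460.3, 220.1]]
0.0825 [[425.4, 215.8], [443.0, 217.4], [460.7, 219.0]]
0.0855 [[425.6, 214.9], [443.2, 216.5], [461.0, 218.1]]
```

```bash
python3 -m crank '{"grip":[0,0,0,0,0,0,0,0],"slide":[[-0.1,0.1,0],[-0.2,0.17,-0.5],[-0.2,0.17,-1],[-0.2,0.17,-1.3],[-0.2,0.17,-1.4],[-0.2,0.17,-1.4],[-0.2,0.17,-1.4],[-0.2,0.17,-1.4]],"roll":[0,0,0,0,0,0,0,0]}'; python3 c.py 7; python3 e.py w7 | head -1
python3 - <<'E'
import cv2,numpy as np
a=cv2.imread("pics/w7.png")[40:400,100:500]; b=cv2.imread("pics/s7.png")[130:270,380:500]; b=cv2.resize(b,(385,450))
c=np.zeros((590,785,3),np.uint8); c[:360,:400]=a; c[:450,400:]=b; c[360:590,:400]=cv2.imread("pics/t7.png")[85:315,120:520]; cv2.imwrite("pics/c7.png",c)
from h import *
d=load("s7"); Y=d["frame"].astype(int); Y=Y[...,0]-Y[...,2]
for c in (435,440,443,445,450): print(c,Y[208:230,c].tolist())
for z in(.066,.070,.074): print(z,proj(d,[[.622,.2365+o,z] for o in(-.04,0,.04)]).round(1).tolist())
E
```

```text
clock: 12.75
position: [0.6099, 0.2373, 0.0905]
ee_rot: [0.497, 0.503, 0.497, -0.503]
contact_force: [0.1, 0.7, -1.5]
width: 0.0234
tcp [0.60994455 0.23729382 0.09050972] jaw -0.7360402643351865 fwd [ 5.e-04  1.e-04 -1.e+00] F [ 0.10493849  0.73274863 -1.50316012] 12.75 0.023446144960299703
wrist [ 294  233   53   61 2537] [319.7 263.1] 30.2 [0.6099 0.2666 0.141 ]
wrist [ 296  300   49   79 3003] [319.4 339.7] 39.9 [0.6094 0.2384 0.141 ]
top [202 196   7   8  41] [204.8 199.5] 3.5 [0.6103 0.2103 0.141 ]
scene [434 192   7   8  41] [436.8 195.5] 3.7 [0.6189 0.2101 0.141 ]
scene [460 195   5   7  17] [462. 198.] 3.2 [0.62   0.2651 0.141 ]
[-1, 0, 2, 3, 3, 3, 3, 3, 2, 3, 3, 3, 3, 3, 4, 10, 36, 69, 78, 79, 79, 79, 79, 80, 80, 80, 80, 80, 80, 80, 81, 81, 81, 81, 82, 82, 82, 82, 82, 82, 82, 82, 83, 83, 83, 83, 85, 92, 104, 115, 123, 126, 127, 128, 129, 129, 129, 129, 129, 130, 130, 130, 129, 129, 129, 129, 130, 127, 117, 97, 77, 60, 43, 22, 3]
435 [139, 139, 121, 69, 37, 22, 15, 14, 11, 20, 47, 55, 38, 2, -2, -8, -5, 4, 8, 6, 7, 7]
440 [135, 131, 101, 70, 29, 14, 10, 8, 11, 17, 43, 70, 70, 27, 1, -5, 1, -3, 3, 5, 8, 4]
443 [6, 4, 0, 0, -3, -1, 4, 7, 8, 17, 33, 59, 69, 32, -3, -3, 1, -4, 7, 2, 8, 8]
445 [-3, 0, 4, 0, -5, 3, 2, 2, 6, 14, 21, 47, 61, 35, 0, 0, -4, 0, 6, 4, 8, 6]
450 [-3, 1, 4, 6, 9, 5, 9, 6, 8, 12, 15, 47, 71, 76, 38, 7, -13, -1, 1, 2, 2, 9]
0.066 [[424.8, 220.5], [442.2, 222.1], [459.7, 223.7]]
0.07 [[425.1, 219.3], [442.5, 220.9], [460.1, 222.5]]
0.074 [[425.4, 218.0], [442.9, 219.6], [460.5, 221.2]]
```

View pics/c7.png

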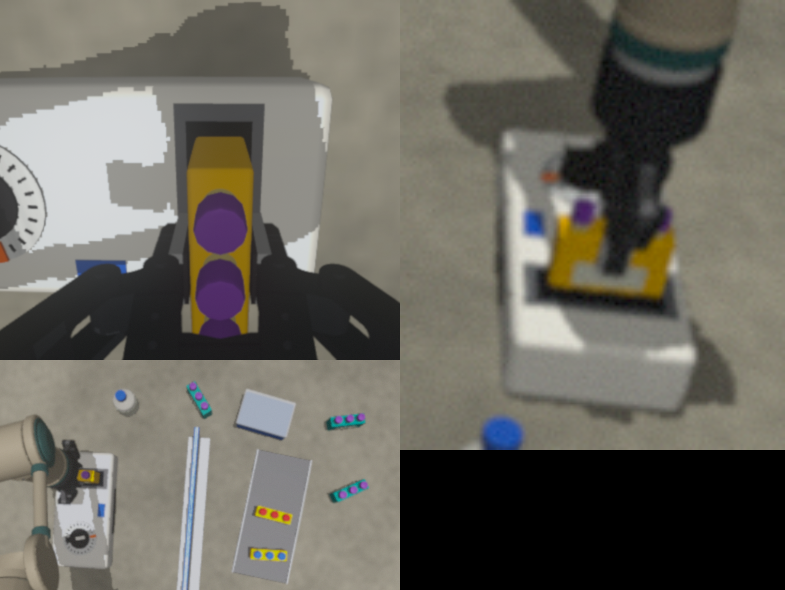

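```bash
python3 - <<'E'
from h import *
d=load("w7"); V=d["frame"].max(2).astype(int); r=V[168,270:375]; i=np.where(r<62)[0]+270; c=V[130:178,320]; j=np.where(c<60)[0]+130
W=cast(d,[[i.min()-.5,168],[i.max()+.5,168],[320,j.min()-.5]],.06); print("window edges",W, "centre x",W[:2,0].mean(),"y",W[2,1]-.046)
st=manip.get_state(); print(np.abs(st["qd"]).max(),st["width"],st["clock"])
import subprocess
E
python3 s.py w7 176.1 208.2 | head -3 && python3 -c "
from rig import manip; print(manip.sign_off())"
```

```text
window edges [[0.59246233 0.27908892 0.06      ]
 [0.62714128 0.27863085 0.06      ]
 [0.61036109 0.28224678 0.06      ]] centre x 0.6098018060650203 y 0.2362467765264124
0.0014199192366504505 0.023407843492487795 12.9
underside 0.067908060795154 end y [[0.61002224 0.27641358 0.06790806]] top width [[0.59813997 0.27581293 0.11790806]
 [0.62181733 0.27549825 0.11790806]]
col320 V [140, 140, 141, 141, 142, 141, 143, 143, 143, 143, 143, 143, 138, 119, 88, 75, 75, 75, 75, 74, 75, 75, 75, 75, 75, 75, 75, 75, 75, 75, 70, 61, 47, 41, 42, 42, 42, 41, 41, 41, 41, 42, 42, 41, 42, 48, 73, 101]
the job is handed in; nothing more can be done
None
```

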